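Level the sprung potting plate and hold it down

ROBOT

A 6-joint arm with a two-finger parallel gripper is mounted at the origin on the work surface. World frame = base frame: x ahead of the robot, y to its left, z up, the work surface at z = 0. Lengths are in m, angles in rad, forces in N, time in s.
With the tool pointing down it reaches from about 0.375 to 0.975 m from the base axis. Payload 3.8 kg.
Tool frame: the origin (TCP) lies on the centre line of the jaws, within the pads' length; the fingertips stand env.tip_extent ahead of it and the grasp point (between the pads) lies 6 mm ahead of it (env.tip_extent is the distance from the TCP to the fingertips, in m); z points along the fingers, y is the line along which they close (so a half turn about z gives the same grasp; the last joint's range is limited). The gripper opens to 88 mm and grips with 3 to 60 N. Pads are 18 mm wide; open, the fingers measure 123 mm over their backs; the gripper's body (75 mm by 187 mm) begins 45 mm behind the grasp point.
Start: joints at [-1.158, 0.264, 1.604, -0, 1.274, -0.037], TCP at [0.293, -0.608, 0.264] pointing down, gripper open.
Joint ranges: [-2.63, 2.63], [-0.94, 2.18], [0.31, 2.57], [-1.31, 4.45], [0, 2.66], [-2.55, 2.55]. Speed limits (rad/s): [2.57, 2.57, 3.14, 3.14, 3.14, 3.14].

INTERFACE

Orientations are given as [roll, pitch, yaw] about the fixed x, y, z axes, in that order (R = Rz(yaw) Ry(pitch) Rx(roll)).
In Python, from plant import env gives the robot as it stands.
- The arm moves only by the shell command python3 steer.py 'ROWS' [OPENING] [FORCE]. ROWS is a JSON object whose key "offsets" holds a list of rows, 1 to 10 of them, each of 6 numbers: dx, dy, dz in m, then a rotation vector rx, ry, rz in rad; each row shifts and turns the commanded pose from where the row before left it, along the tool's axes as they then stand; what a row does not reach is not made up. A row lasts 1/10 s, in which the tool goes at most 0.05 m and 0.15 rad, less where a joint would pass 70% of its speed; a pose out of reach is approached as far as the arm can. OPENING is the finger opening in m, set as the command begins (- or left out keeps the last). The fingers move at their own pace and stop on an object; FORCE is the grip in N (left out, the last holds). Time passes only in rows, so rows that do not move let the fingers close. It prints the time, the measured TCP pose, the force, the opening and the grip force at its end. Input that does not fit is refused with a message, and nothing moves.
- env.observe(): the state, without advancing time (a new reading comes with each control period).
- env.grab_frame(name): name is "scene" or "top" or "wrist"; returns the picture (400x640x3 uint8, red, green, blue); there is no depth.
- env.camera_model(name): a dict with "fov_y" (degrees; the focal length in pixels is half the picture's height over the tangent of half this angle, whatever the lens; pixels are square), "cx", "cy" (the principal point, pixels), "R" (3x3) and "t" (3): a world point X has camera coordinates R X + t; the wrist camera has in their place "tool_from_camera" (4x4, takes a point from camera to tool coordinates, whose origin is the TCP and whose axes are the flange's). Camera axes: x right, y down, z forward; pixel columns grow to the right and rows downward; lengths in m; the calibration is good to about 2 mm. A picture is of the moment at which its call begins: read the wrist's pose just before it. camera_model takes no time and is no camera call.
- env.close_job(): hands the job in; it is judged then, once.
The state is a dict: "t": time; "joints": joint angles; "qvel": joint speeds; "tau": joint torques, N m; "ee_pos": TCP position; "orientation": TCP orientation; "ft_force": force on the tool from outside, world axes, zero at the start; "ft_torque": the same for the moment, N m; "gripper_width": finger opening in m; "finger_force": force on a finger pad.
Only numpy, scipy, OpenCV 4.12 (cv2) and the standard library are available. Lean on these libraries where they do the work, as an engineer would, in place of code of your own. Each camera call takes 0.05 s, during which the arm holds its last target. There are 200 camera calls.

TASK

Level the bench's potting plate: stand the spirit level lengthwise on the middle of the sprung plate, and turn the wing-headed levelling foot so that the bubble rests between its two black lines while you press the level down until the plate is fully down on its stops. Finish pressing: end the job with the fingers still holding the level down, the plate on its stops and the bubble centred. Leave the jar, the tin and the tester where they are.

Things in the scene. Friction and masses are not known exactly. Their poses are not given: they have to be found in the camera images.
- level: Loose aluminium bar spirit level, black end caps, about 0.2 kg, 186 long (its x) x 24 wide (y) x 40 high; origin: centre of its underside. The -x half (x -90 to +2 mm) is solid with a flat top: grip it across the 24 mm there, and press there. A 76 mm green vial, read from above, fills the +x half, its middle at x = +40. Starts upright on the table to the robot's right
- bubble (a joint): Position of the white bubble (18 mm long) along the level's x from the vial's middle, m; 0 = centred between the two black lines 13 mm either side of the middle; runs -0.028 to 0.028. It goes to the higher end, 0.4 mm per mrad of tilt (positive: the level's +x end is higher), and takes about 1.5 s to come to rest
- plate_mid (a point): Centre of the top face of the stand's steel plate, 220 long x 110 wide x 8 thick, about 60 mm above the table. x axis: along the plate from the pivot end (hinge line 120 mm from this point) towards the levelling foot; z: the plate's normal, up. It tilts only lengthwise; crosswise it is always level
- plate (a joint): How far the sprung plate is pressed down on its frame, rad: 0 = lifted by its spring; 0.03 = fully down on its stops. It turns about the hinge line at the pivot end; the foot end drops. Fully down takes 3 to 8 N of push on the level, more the nearer the pivot; at 20 N things give a little and the bubble reads up to 2 mm off. Released, it lifts and the bubble shifts 12 mm to the foot end
- foot (a joint): Turn of the levelling foot, rad, 0 to 3.0, starts below 0.6; grows clockwise seen from above, stays where left (friction 0.12 N m). Each rad clockwise lifts the foot end of frame and plate by 0.03 rad (12 mm of bubble). The bench is out of true by an unknown amount, so the right setting differs each time: about 0.5 to 1.7 rad clockwise from the start
- foot_grip (a point): On the axis of the foot's black wing head, 285 mm from the hinge line, about 86 mm above the table. The wing is a bar 46 long (this frame's x, turns with the foot) x 14 thick (y, pinch here), its top 6 mm above this point, its lower edge 20 mm below, over a 40 mm disc. It rises with the frame, about 9 mm per rad clockwise
- jar: Bystander: lidded glass jar, 84 mm across, 120 high, on the table; origin at its underside
- tin: Bystander: low steel tin, 64 mm across, 26 high; origin at its underside
- tester: Bystander: small grey tester box, 75 x 50 x 22; origin at its underside

How it is judged:
On the way:
1. the level stands flat and lengthwise on the middle of the plate (distance between level and plate_mid below 0.035 m and z of level in the frame of plate_mid between -0.006 and 0.006 m and angle between the x axis of level and the x axis of plate_mid, either way round below 0.2 rad and angle between the z axis of level and the z axis of plate_mid, either way round below 0.03 rad), for 0.2 s.
At the end, for the whole second after the job is handed in: The level stands flat on the plate, its middle within 35 mm of the plate's middle and lengthwise within 0.2 rad; the fingers push on it with more than 2 N and the plate is down on its stops (joint above 0.027 of 0.03); the bubble is within 4 mm of centre and the plate within 0.018 rad of level (all of step 1 and angle between plate_mid's own z axis and vertical below 0.018 rad and value of joint bubble between -0.004 and 0.004 m and value of joint plate above 0.027 rad and contact force between the fingers and level above 2 N); the arm keeps its last pose, push and grip.
It fails at once if a bystander (jar, tin or tester) is shifted by more than 40 mm (distance of any of jar, tin, tester from where it was at the start of the episode above 0.04 m).
It also fails if it takes over 72 s, if anything falls off the work surface, if the arm or the gripper's body presses on something with over 40 N, if the wrist force passes 120 N, or if a joint passes its speed limit or range.

## Working session

There is one attempt and no reset: what is moved stays moved. The work goes in short steps, Python scripts to look and compute and a shell command to move; the robot and the scene stay as the last step left them, time stands still between calls to the robot, and variables do not carry over. Pictures are saved under pics/ and viewed, at most 10 in all, crops included, and the job is handed in when it is done.

```bash
ls; cat > h.py <<'E'
from plant import env
import numpy as np, cv2
def snap(n,f):
    im=env.grab_frame(n); cv2.imwrite('pics/'+f+'.png',im[:,:,::-1]); return im
E
mkdir -p pics; python3 - <<'E'
from h import *
print(env.observe(), env.tip_extent)
a=snap('top','top0'); b=snap('scene','scene0')
for n in ('top','scene','wrist'): print(n,env.camera_model(n))
E
```

```text
pics
plant.py
steer.py
{'t': 0.0, 'joints': array([-1.15790152e+00,  2.64751760e-01,  1.60536292e+00, -1.09042615e-05,
        1.27368237e+00, -3.68890677e-02]), 'qvel': array([-0.00265283,  0.00132423, -0.00316936, -0.00022845, -0.00089642,
        0.00017042]), 'tau': array([ 1.12867401e-04, -5.02107096e+01, -3.56883037e+01,  7.29734916e-02,
        2.91378511e-02, -1.99674328e-04]), 'ee_pos': array([ 0.2932123 , -0.60727055,  0.26239485]), 'orientation': array([-3.13938937e+00, -7.08873979e-05,  4.49787002e-01]), 'ft_force': array([ 0.88960552,  0.14173017, -0.43748751]), 'ft_torque': array([0.01495138, 0.00355535, 0.03494829]), 'finger_force': 0.0, 'gripper_width': 0.0883164008956841} 0.025
top {'fov_y': 44.641628361929904, 'cx': 319.80883330358307, 'cy': 200.7766007327523, 'R': array([[ 0.02559183, -0.99964771,  0.00703608],
       [-0.98468768, -0.02642169, -0.17231385],
       [ 0.17243905, -0.00251852, -0.98501697]]), 't': array([-0.03220175,  0.60351332,  0.97022474])}
scene {'fov_y': 57.90015917977367, 'cx': 319.67309939968135, 'cy': 199.54844135679272, 'R': array([[-0.55772546,  0.82996562, -0.00996898],
       [ 0.65315713,  0.43143804, -0.62229172],
       [-0.51217973, -0.35357924, -0.78272194]]), 't': array([ 0.33101734, -0.32223796,  1.10898334])}
wrist {'fov_y': 70.07156807509844, 'cx': 321.40677772025896, 'cy': 199.12433260575077, 'tool_from_camera': array([[-6.59809349e-04, -9.50229262e-01, -3.11550821e-01,
         8.08726844e-02],
       [ 9.99999663e-01, -4.75054289e-04, -6.68907373e-04,
         2.10989799e-04],
       [ 4.87611806e-04, -3.11551158e-01,  9.50229256e-01,
        -1.21100592e-01],
       [ 0.00000000e+00,  0.00000000e+00,  0.00000000e+00,
         1.00000000e+00]])}
```

View pics/top0.png

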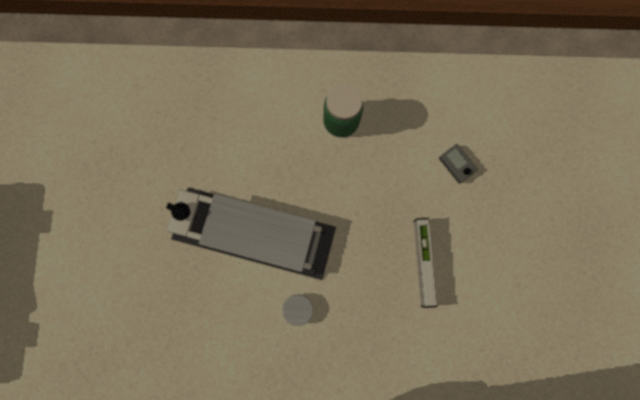

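View pics/scene0.png

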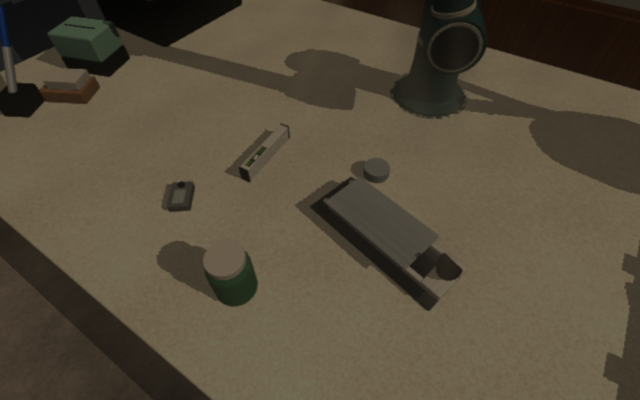

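The top view shows the level from about (422,218) to (430,306) with its vial at (425,243). The plate runs from about (320,250) at the pivot end to the foot wing at (180,211). The scene view shows the same things: level at (265,152), vial at (257,157), wing at (448,267). Next I'll measure them by masks in both views.

```bash
cat >> h.py <<'E'
def cam(n,T=None):
    c=env.camera_model(n); f=200/np.tan(np.radians(c['fov_y']/2))
    K=np.array([[f,0,c['cx']],[0,f,c['cy']],[0,0,1]])
    if n=='wrist':
        M=np.linalg.inv(T@c['tool_from_camera']); return K,M[:3,:3],M[:3,3]
    return K,np.array(c['R']),np.array(c['t'])
def ray(c,p,z):
    K,R,t=c; o=-R.T@t; d=R.T@np.linalg.inv(K)@np.array([p[0],p[1],1.])
    return o+d*(z-o[2])/d[2]
def tri(c1,p1,c2,p2):
    P1,P2=[c[0]@np.c_[c[1],c[2]] for c in (c1,c2)]
    X=cv2.triangulatePoints(P1,P2,np.array(p1,float).reshape(2,1),np.array(p2,float).reshape(2,1)).ravel(); return X[:3]/X[3]
def toolT():
    from scipy.spatial.transform import Rotation as Ro
    s=env.observe(); T=np.eye(4); T[:3,:3]=Ro.from_euler('xyz',s['orientation']).as_matrix(); T[:3,3]=s['ee_pos']; return T
def blobs(m,roi,amin=15):
    x0,y0,x1,y1=roi; k=np.zeros(m.shape,np.uint8); k[y0:y1,x0:x1]=m[y0:y1,x0:x1]
    cs,_=cv2.findContours(k,cv2.RETR_EXTERNAL,cv2.CHAIN_APPROX_NONE)
    return sorted([c for c in cs if cv2.contourArea(c)>=amin],key=cv2.contourArea,reverse=True)
def cen(c):
    m=cv2.moments(c); return np.array([m['m10']/m['m00'],m['m01']/m['m00']])
E
python3 - <<'E'
from h import *
a=cv2.imread('pics/top0.png'); b=cv2.imread('pics/scene0.png')
ct,cs=cam('top'),cam('scene')
def green(im): h=cv2.cvtColor(im,cv2.COLOR_BGR2HSV); return ((h[...,0]>33)&(h[...,0]<75)&(h[...,1]>110)).astype(np.uint8)
ga=blobs(green(a),(405,205,450,320),8); gb=blobs(green(b),(230,120,300,185),8)
pa=cen(np.vstack(ga)[:,0][:,None] if len(ga)==1 else cv2.convexHull(np.vstack(ga))); pb=cen(cv2.convexHull(np.vstack(gb)))
print('vial px',pa,pb,'X',tri(ct,pa,cs,pb), ray(ct,pa,.04),ray(cs,pb,.04))
dk=lambda im,t:(im.max(2)<t).astype(np.uint8)
for t in (25,35,45):
  fa=blobs(dk(a,t),(160,195,196,225)); fb=blobs(dk(b,t),(430,245,470,285))
  for x in fa[:2]: print(t,'top wing',cen(x),cv2.contourArea(x),cv2.boundingRect(x))
  for x in fb[:2]: print(t,'scn wing',cen(x),cv2.contourArea(x),cv2.boundingRect(x))
# crops mosaic
c1=cv2.resize(a[180:320,160:440],None,fx=2.8,fy=2.8,interpolation=cv2.INTER_CUBIC)
cv2.imwrite('pics/c1.png',cv2.convertScaleAbs(c1,alpha=1.6,beta=20)[:, :800])
c2=cv2.resize(b[110:310,225:475],None,fx=3,fy=3,interpolation=cv2.INTER_CUBIC)
cv2.imwrite('pics/c2.png',cv2.convertScaleAbs(c2,alpha=1.6,beta=20))
for i,r in (('top L',a[262,412:442].max(1)),('top P',a[200:275,255].max(1))): print(i,r)
E
```

```text
vial px [424.47740113 242.62900188] [255.18045113 156.36591479] X [ 0.5234526  -0.23872947  0.03791486] [ 0.52315089 -0.23812508  0.04      ] [ 0.52503494 -0.23739616  0.04      ]
25 top wing [179.58312448 210.55137845] 199.5 (168, 204, 21, 15)
35 top wing [179.61059908 210.67204301] 217.0 (168, 203, 22, 17)
35 scn wing [456.41052632 271.85964912] 47.5 (453, 265, 8, 13)
45 top wing [179.37246681 210.49615653] 238.5 (167, 203, 23, 17)
45 scn wing [444.15136719 266.35058594] 512.0 (430, 250, 32, 30)
top L [141 138 137 136 128 117 108 104 112 127 135 135 134 134 135 136 133 136
 137 132 116 100  97  96  99  98  97  97  98  98]
top P [ 97  95  97  91  96 101 104 104 107 104 104 104 105 104 107 109 107 107
 105 105 104 104 105 105 106 104 107 105 106 108 108 107 108 105 108 109
 108 109 108 109 106 107 108 107 108 110 108 111 109 109 108 111 110 110
 109 109 109 108 100  78  56  66 102 129 139 140 140 140 140 140 141 138
 142 140 139]
```

View pics/c1.png

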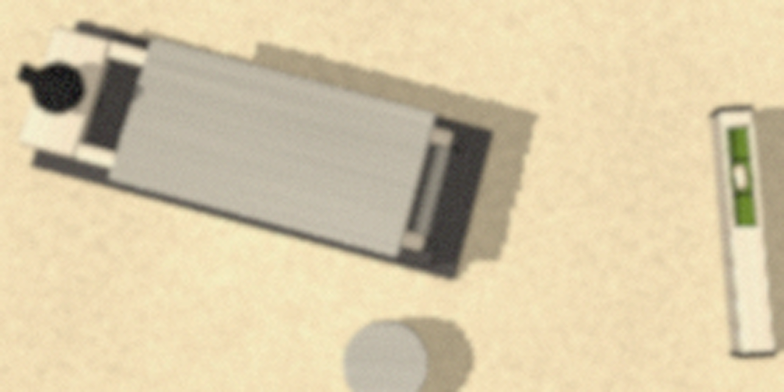

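View pics/c2.png

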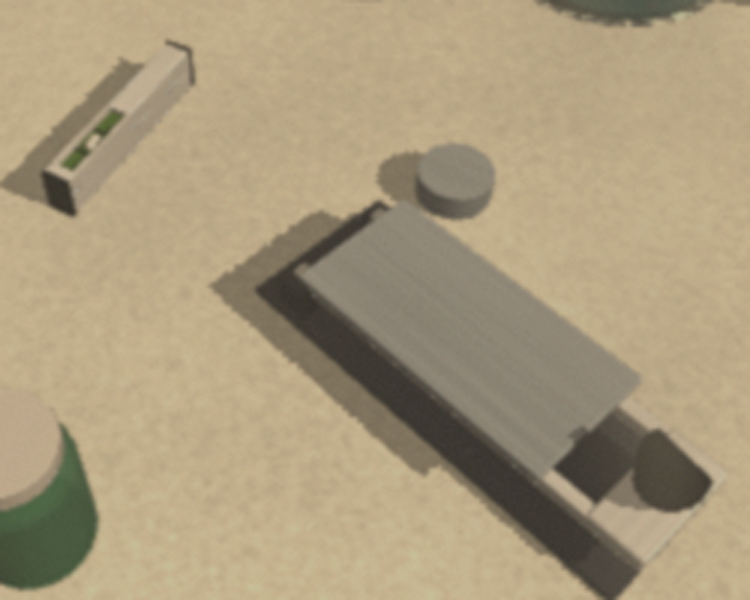

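The crops give the plate corners. In the top view they are about (214,194), (315,220), (302,272) and (199,245). In the scene view they are about (407,267), (327,200), (358,177) and (438,236). The level's end mids in the top view are about (423,219) and (430,306), with the vial at the far (+x) end. I'll triangulate these.

```bash
python3 - <<'E'
from h import *
np.set_printoptions(precision=4,suppress=True)
ct,cs=cam('top'),cam('scene')
A=[(214.3,194.3),(315.4,220.4),(302.1,271.8),(199.3,245.4)]
B=[(406.7,267.3),(326.7,200),(358.3,177.3),(438.3,236)]
P=np.array([tri(ct,a,cs,b) for a,b in zip(A,B)]); print(P)
m=P.mean(0); d=(P[0]+P[3]-P[1]-P[2])/2; print('mid',m,'len',np.linalg.norm(d),'yaw',np.arctan2(d[1],d[0]),'wid',np.linalg.norm(P[0]-P[3]),np.linalg.norm(P[1]-P[2]))
Q=np.array([ray(ct,a,.06) for a in A]); d2=(Q[0]+Q[3]-Q[1]-Q[2])/2;print('ray60',Q.mean(0),np.linalg.norm(d2),np.arctan2(d2[1],d2[0]))
w=tri(ct,(179.6,210.6),cs,(444.1,266.3)); print('wing',w, 'pred',m+d/np.linalg.norm(d)*.165)
L=[tri(ct,a,cs,b) for a,b in (((423.2,219.3),(245.7,169.3)),((429.6,305.7),(285,125)))]
R=[ray(ct,a,.04) for a in ((423.2,219.3),(429.6,305.7))]
for v in (L,R): e=v[0]-v[1]; print('level',v,'mid',(v[0]+v[1])/2,np.linalg.norm(e),np.arctan2(e[1],e[0]))
E
```

```text
[[ 0.61    0.205   0.0612]
 [ 0.5601 -0.007   0.0641]
 [ 0.4558  0.0157  0.0533]
 [ 0.5042  0.2294  0.0523]]
mid [0.5325 0.1108 0.0577] len 0.21844131037861444 yaw 1.3439711250225674 wid 0.10892614276207141 0.10724082982097188
ray60 [0.5327 0.1099 0.06  ] 0.2176582139452667 1.3453554772858074
wing [0.5733 0.2678 0.0721] pred [0.5696 0.2715 0.0562]
level [array([ 0.5713, -0.2345,  0.0372]), array([ 0.3937, -0.2459,  0.0433])] mid [ 0.4825 -0.2402  0.0402] 0.17802795593336612 0.06414531708262143
level [array([ 0.5725, -0.236 ,  0.04  ]), array([ 0.3939, -0.2472,  0.04  ])] mid [ 0.4832 -0.2416  0.04  ] 0.17886704437213086 0.06251517280643708
```

```bash
cat > go.py <<'E'
import sys
from h import *
from scipy.spatial.transform import Rotation as Ro
x,y,z,yaw=map(float,sys.argv[1:5])
T=toolT(); d=T[:3,:3].T@(np.array([x,y,z])-T[:3,3]); r=(Ro.from_matrix(T[:3,:3]).inv()*Ro.from_euler('xyz',[np.pi,0,yaw])).as_rotvec()
s=env.observe(); print('t',s['t'],'d',d.round(4),'rot',r.round(4),'q6',s['joints'][5].round(3))
E
python3 go.py 0.443 -0.243 0.12 0.063
```

```text
t 0.1 d [ 0.2932 -0.2627  0.1431] rot [-2.000e-03  3.000e-04  3.868e-01] q6 -0.037
```

```bash
python3 steer.py '{"offsets": [[0.0326,-0.0292,0.0159,0,0,0],[0.0326,-0.0292,0.0159,0,0,0],[0.0326,-0.0292,0.0159,0,0,0],[0.0326,-0.0292,0.0159,0,0,0],[0.0326,-0.0292,0.0159,0,0,0],[0.0326,-0.0292,0.0159,0,0,0],[0.0326,-0.0292,0.0159,0,0,0],[0.0326,-0.0292,0.0159,0,0,0],[0.0326,-0.0292,0.0159,0,0,0]]}' 0.088
python3 steer.py '{"offsets": [[0,0,0,0,0,0.129],[0,0,0,0,0,0.129],[0,0,0,0,0,0.129],[0,0,0,0,0,0],[0,0,0,0,0,0]]}'
python3 go.py 0.443 -0.243 0.032 0.063
```

```text
t: 1.0
ee_pos: [0.4435, -0.2418, 0.1199]
orientation: [-3.141, 0.0, 0.449]
ft_force: [1.2, 0.1, -0.8]
gripper_width: 0.088
finger_force: 0.0
t: 1.5
ee_pos: [0.4432, -0.2435, 0.1204]
orientation: [-3.141, 0.0, 0.066]
ft_force: [0.1, -0.3, 0.3]
gripper_width: 0.0879
finger_force: 0.0
t 1.5 d [-0.0001 -0.0005  0.0884] rot [-0.0003  0.0004  0.0028] q6 0.953
```

```bash
python3 steer.py '{"offsets": [[0,0,0.03,0,0,0],[0,0,0.03,0,0,0],[0,0,0.02,0,0,0],[0,0,0.0085,0,0,0],[0,0,0,0,0,0],[0,0,0,0,0,0]]}' 
python3 steer.py '{"offsets": [[0,0,0,0,0,0],[0,0,0,0,0,0],[0,0,0,0,0,0],[0,0,0,0,0,0],[0,0,0,0,0,0],[0,0,0,0,0,0],[0,0,0,0,0,0]]}' 0.01 25
```

```text
t: 2.1
ee_pos: [0.444, -0.2441, 0.0328]
orientation: [3.141, -0.001, 0.063]
ft_force: [0.3, 0.3, -0.1]
gripper_width: 0.088
finger_force: 0.0
t: 2.8
ee_pos: [0.4434, -0.2436, 0.0321]
orientation: [-3.142, 0.0, 0.063]
ft_force: [-0.5, -0.4, 0.1]
gripper_width: 0.0341
finger_force: 0.0
```

```bash
python3 steer.py '{"offsets": [[0,0,0,0,0,0],[0,0,0,0,0,0],[0,0,0,0,0,0],[0,0,0,0,0,0]]}'
python3 steer.py '{"offsets": [[0,0,-0.03,0,0,0],[0,0,-0.04,0,0,0],[0,0,-0.04,0,0,0],[0,0,-0.04,0,0,0],[0,0,0,0,0,0],[0,0,0,0,0,0]]}'
python3 - <<'E'
from h import *
np.set_printoptions(precision=4,suppress=True)
T=toolT(); im=snap('wrist','w1')[:,:,::-1]
h=cv2.cvtColor(np.ascontiguousarray(im),cv2.COLOR_BGR2HSV); g=((h[...,0]>33)&(h[...,0]<75)&(h[...,1]>110)).astype(np.uint8)
bs=blobs(g,(0,0,640,400),60); r=cv2.minAreaRect(np.vstack(bs)); print(r)
c=cam('wrist',T); zt=T[2,3]-.032+.04
X=np.array([ray(c,p,zt) for p in cv2.boxPoints(r)]); X=(X-T[:3,3])@T[:3,:3]; print(X, X.mean(0))
E
python3 go.py 0.5238 0.0715 0.15 1.345
```

```text
t: 3.2
ee_pos: [0.4434, -0.2437, 0.0321]
orientation: [3.142, 0.0, 0.063]
ft_force: [0.2, 0.4, 0.7]
gripper_width: 0.0235
finger_force: 25.0
t: 3.8
ee_pos: [0.4437, -0.2438, 0.1827]
orientation: [3.141, -0.001, 0.063]
ft_force: [0.2, 0.2, -3.0]
gripper_width: 0.0239
finger_force: 25.0
((321.5, 98.0), (196.0, 49.0), 90.0)
[[ 0.1151 -0.008  -0.0079]
 [ 0.1151  0.0086 -0.0078]
 [ 0.0452  0.0104 -0.0079]
 [ 0.0452 -0.0099 -0.0079]] [ 0.0801  0.0003 -0.0079]
t 3.85 d [ 0.1009 -0.3088  0.0311] rot [-1.9000e-03  7.0000e-04 -1.2821e+00] q6 0.956
```

View pics/w1.png

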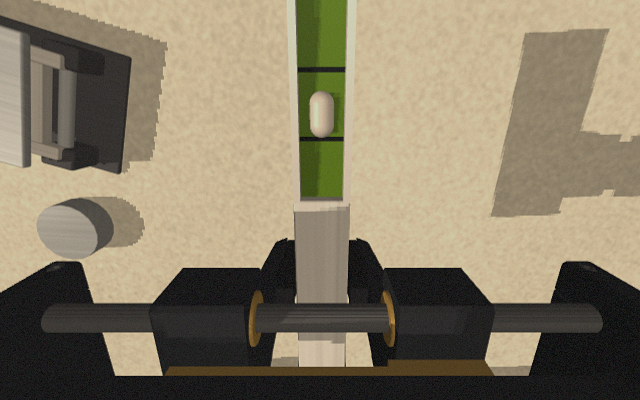

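The wrist view shows the level held along the tool axis, black lines at rows 69 and 139, bubble near (321,114). The vial's near end is at row 200, so the level's origin is about 42 mm ahead of the TCP. I'll carry it over the plate.

```bash
python3 steer.py '{"offsets": [[0.0143,-0.0438,0.002,0,0,0],[0.0143,-0.0438,0.002,0,0,0],[0.0143,-0.0438,0.002,0,0,0],[0.0143,-0.0438,0.002,0,0,0],[0.0143,-0.0438,0.002,0,0,0],[0.0143,-0.0438,0.002,0,0,0],[0.0143,-0.0438,0.002,0,0,0],[0,0,0,0,0,0]]}'
python3 steer.py '{"offsets": [[0,0,0,0,0,-0.1425],[0,0,0,0,0,-0.1425],[0,0,0,0,0,-0.1425],[0,0,0,0,0,-0.1425],[0,0,0,0,0,-0.1425],[0,0,0,0,0,-0.1425],[0,0,0,0,0,-0.1425],[0,0,0,0,0,-0.1425],[0,0,0,0,0,-0.1425],[0,0,0,0,0,0]]}'
python3 go.py 0.5232 0.0694 0.096 1.345
```

```text
t: 4.65
ee_pos: [0.5229, 0.0733, 0.1649]
orientation: [-3.14, 0.005, 0.068]
ft_force: [0.0, -0.7, -2.5]
gripper_width: 0.0236
finger_force: 25.0
t: 5.65
ee_pos: [0.5221, 0.0678, 0.1654]
orientation: [-3.137, 0.002, 1.345]
ft_force: [-0.2, -0.5, -2.2]
gripper_width: 0.024
finger_force: 25.0
t 5.65 d [0.0019 0.001  0.0694] rot [-0.0049  0.0018  0.0002] q6 0.308
```

```bash
python3 steer.py '{"offsets": [[0.0019,0.001,0.025,0,0,0],[0,0,0.025,0,0,0],[0,0,0.012,0,0,0],[0,0,0.004,0,0,0],[0,0,0,0,0,0],[0,0,0,0,0,0]]}'
python3 steer.py '{"offsets": [[0,0,0.002,0,0,0],[0,0,0,0,0,0],[0,0,0,0,0,0]]}'
python3 steer.py '{"offsets": [[0,0,0.002,0,0,0],[0,0,0,0,0,0],[0,0,0,0,0,0]]}'
```

```text
t: 6.25
ee_pos: [0.5262, 0.0703, 0.1029]
orientation: [3.14, -0.0, 1.345]
ft_force: [0.5, 0.3, -1.4]
gripper_width: 0.024
finger_force: 25.0
t: 6.55
ee_pos: [0.5259, 0.0703, 0.1007]
orientation: [3.141, -0.0, 1.345]
ft_force: [-0.4, -0.1, -1.7]
gripper_width: 0.0238
finger_force: 25.0
t: 6.85
ee_pos: [0.5254, 0.0703, 0.098]
orientation: [-3.141, 0.0, 1.345]
ft_force: [0.3, 0.4, -1.6]
gripper_width: 0.0238
finger_force: 25.0
```

```bash
python3 steer.py '{"offsets": [[0,-0.002,0.002,0,0,0],[0,0,0,0,0,0],[0,0,0,0,0,0]]}'
python3 steer.py '{"offsets": [[0,0,0.002,0,0,0],[0,0,0,0,0,0],[0,0,0,0,0,0]]}'
python3 steer.py '{"offsets": [[0,0,0.002,0,0,0],[0,0,0,0,0,0],[0,0,0,0,0,0]]}'
```

```text
t: 7.15
ee_pos: [0.5233, 0.0707, 0.0959]
orientation: [-3.141, 0.0, 1.345]
ft_force: [0.2, -0.5, -1.7]
gripper_width: 0.024
finger_force: 25.0
t: 7.45
ee_pos: [0.5235, 0.0707, 0.094]
orientation: [-3.141, 0.0, 1.345]
ft_force: [0.2, -0.1, -2.4]
gripper_width: 0.0238
finger_force: 25.0
t: 7.75
ee_pos: [0.5235, 0.0707, 0.092]
orientation: [-3.141, 0.0, 1.345]
ft_force: [-0.3, -0.3, -2.0]
gripper_width: 0.0237
finger_force: 25.0
```

```bash
python3 steer.py '{"offsets": [[0,0,0.001,0,0,0],[0,0,0,0,0,0],[0,0,0,0,0,0]]}'
python3 steer.py '{"offsets": [[0,0,0.001,0,0,0],[0,0,0,0,0,0],[0,0,0,0,0,0]]}'
python3 steer.py '{"offsets": [[0,0,0.001,0,0,0],[0,0,0,0,0,0],[0,0,0,0,0,0]]}'
```

```text
t: 8.05
ee_pos: [0.5237, 0.0708, 0.0915]
orientation: [3.141, -0.0, 1.345]
ft_force: [-0.6, -0.0, 1.5]
gripper_width: 0.024
finger_force: 25.0
t: 8.35
ee_pos: [0.5239, 0.0709, 0.091]
orientation: [3.141, -0.0, 1.345]
ft_force: [-1.8, 1.5, 6.0]
gripper_width: 0.0237
finger_force: 25.0
t: 8.65
ee_pos: [0.5241, 0.0711, 0.0903]
orientation: [3.141, -0.001, 1.345]
ft_force: [-2.7, 1.7, 7.2]
gripper_width: 0.024
finger_force: 25.0
```

```bash
python3 steer.py '{"offsets": [[0,0,0,0,0,0],[0,0,0,0,0,0],[0,0,0,0,0,0],[0,0,0,0,0,0],[0,0,0,0,0,0]]}' 0.06
python3 steer.py '{"offsets": [[0,0,-0.02,0,0,0],[0,0,-0.04,0,0,0],[0,0,-0.04,0,0,0],[0,0,0,0,0,0],[0,0,0,0,0,0],[0,0,0,0,0,0],[0,0,0,0,0,0],[0,0,0,0,0,0],[0,0,0,0,0,0],[0,0,0,0,0,0]]}'
python3 steer.py '{"offsets": [[0,0,0,0,0,0],[0,0,0,0,0,0],[0,0,0,0,0,0],[0,0,0,0,0,0],[0,0,0,0,0,0],[0,0,0,0,0,0],[0,0,0,0,0,0],[0,0,0,0,0,0]]}'
cat > bub.py <<'E'
import sys
from h import *
np.set_printoptions(precision=4,suppress=True)
zt=float(sys.argv[2]); T=toolT(); im=np.ascontiguousarray(snap('wrist',sys.argv[1])[:,:,::-1])
h=cv2.cvtColor(im,cv2.COLOR_BGR2HSV); g=((h[...,0]>33)&(h[...,0]<75)&(h[...,1]>110)).astype(np.uint8)
bs=[b for b in blobs(g,(200,0,460,300),60)]; hull=cv2.convexHull(np.vstack(bs)); m=np.zeros(g.shape,np.uint8); cv2.fillConvexPoly(m,hull,1)
gray=im.max(2); c=cam('wrist',T)
wh=blobs(((h[...,1]<90)&(gray>110)&(m>0)).astype(np.uint8),(0,0,640,400),60); bl=blobs(((gray<60)&(m>0)).astype(np.uint8),(0,0,640,400),25)
f=lambda p:ray(c,p,zt)
B=f(cen(wh[0])); L=[f(cen(x)) for x in bl[:2]]
print('bubble px',cen(wh[0]),'areas',[cv2.contourArea(x) for x in wh[:3]],'lines px',[cen(x) for x in bl[:4]])
if len(L)==2:
    L.sort(key=lambda v:v[1]); u=L[1]-L[0]; n=np.linalg.norm(u); u/=n; mid=(L[0]+L[1])/2
    print('line gap',n,'bubble',(B-mid)@u*.026/n,'yaw',np.arctan2(u[1],u[0]),'level origin',mid-.04*u)
E
python3 bub.py w2 0.099
```

```text
t: 9.15
ee_pos: [0.5234, 0.0707, 0.0889]
orientation: [-3.141, 0.0, 1.345]
ft_force: [0.4, -0.6, 0.1]
gripper_width: 0.0596
finger_force: 0.0
t: 10.15
ee_pos: [0.5232, 0.0707, 0.1885]
orientation: [-3.141, 0.0, 1.345]
ft_force: [0.2, -0.3, 0.2]
gripper_width: 0.0605
finger_force: 0.0
t: 10.95
ee_pos: [0.5235, 0.0707, 0.1891]
orientation: [3.142, 0.0, 1.345]
ft_force: [0.1, 0.3, 0.0]
gripper_width: 0.0602
finger_force: 0.0
bubble px [321.1092 107.7566] areas [267.0] lines px [array([320.8148, 123.7619]), array([320.0606,  85.6121])]
line gap 0.025473100288503976 bubble -0.001849642636813014 yaw 1.3643995979141612 level origin [0.5328 0.1109 0.099 ]
```

View pics/w2.png

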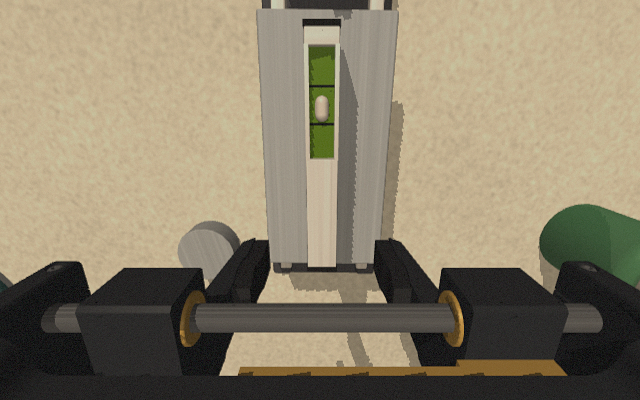

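The bubble rests 1.8 mm to the pivot side (row 108, lines at rows 86 and 124). The level sits centred and lengthwise on the plate, with its origin within 1 mm of the plate's middle. Pressed it will read about −13.85 mm, so the foot needs about 1.15 rad clockwise. Next I'll look at the wing from two wrist positions.

```bash
python3 steer.py '{"offsets": [[0.04,0,0,0,0,0],[0.04,0,0,0,0,0],[0.03,0,0,0,0,0],[0,0,0,0,0,0],[0,0,0,0,0,0],[0,0,0,0,0,0]]}' 0.06
cat > wing.py <<'E'
import sys
from h import *
T=toolT(); np.save(sys.argv[1]+'.npy',T); im=snap('wrist',sys.argv[1])[:,:,::-1]
m=(im.max(2)<45).astype(np.uint8)
for b in blobs(m,(200,0,460,235),150)[:5]: print(cen(b),cv2.contourArea(b),cv2.minAreaRect(b))
E
python3 wing.py w3
python3 steer.py '{"offsets": [[0.04,0,0,0,0,0],[0,0,0,0,0,0],[0,0,0,0,0,0],[0,0,0,0,0,0]]}'
python3 wing.py w4
```

```text
t: 11.6
ee_pos: [0.5477, 0.1771, 0.1888]
orientation: [-3.141, 0.001, 1.345]
ft_force: [0.4, -1.4, 0.7]
gripper_width: 0.0602
finger_force: 0.0
[328.11080182  81.83530503] 2155.5 ((329.47271728515625, 81.26792907714844), (48.580108642578125, 64.0299072265625), 38.290164947509766)
[321.48143615 179.22766218] 408.5 ((321.5, 179.5), (15.0, 31.0), 90.0)
t: 12.05
ee_pos: [0.5568, 0.2157, 0.1889]
orientation: [-3.141, 0.001, 1.345]
ft_force: [-1.0, -1.3, -1.1]
gripper_width: 0.0598
finger_force: 0.0
[327.15879945 135.34761255] 1832.5 ((328.5556335449219, 136.53550720214844), (57.738075256347656, 45.10672378540039), 66.25050354003906)
[321.42964353 223.70825516] 533.0 ((321.5, 223.5), (21.0, 29.0), 90.0)
```

View pics/w3.png

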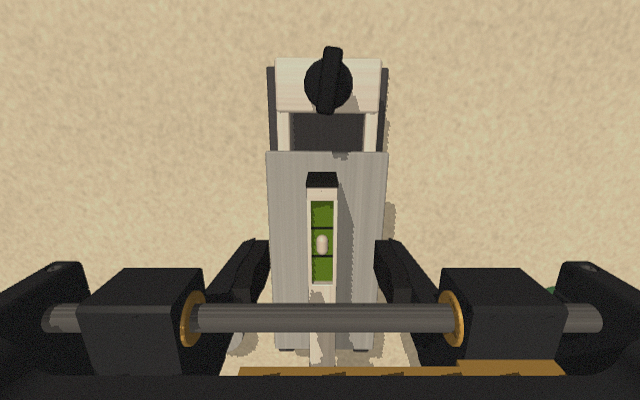

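The wing bar runs from about (331,47) to (327,112), nearly along the tool's x axis, over its disc at (328,83). I'll enlarge both views to pinpoint it.

```bash
python3 - <<'E'
from h import *
o=[]
for n,(x0,y0) in (('w3',(290,35)),('w4',(290,85))):
    c=cv2.imread(f'pics/{n}.png')[y0:y0+90,x0:x0+80]
    c=cv2.resize(c,None,fx=5,fy=5,interpolation=cv2.INTER_CUBIC); o.append(np.clip(c.astype(float)*4,0,255).astype(np.uint8))
cv2.imwrite('pics/m34.png',np.hstack(o))
E
```

```text
(no output)
```

View pics/m34.png

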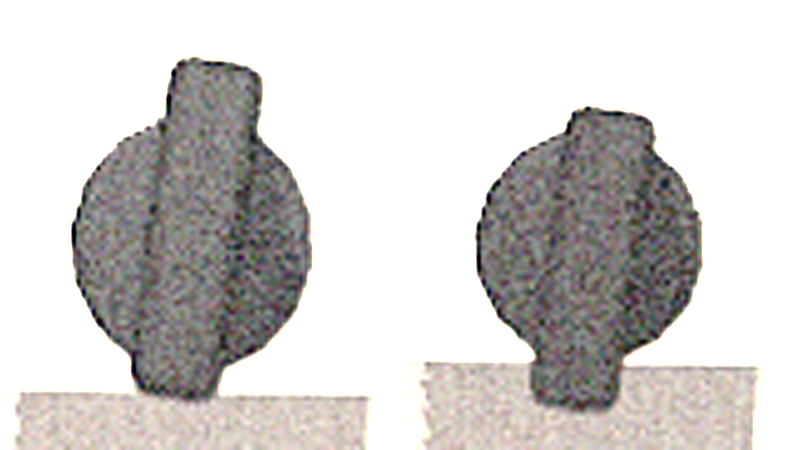

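The mosaic shows the bar's top-face ends clearly: in w3 about (333,48) and (325,112), in w4 about (332,107) and (325,165). I'll triangulate those.

```bash
python3 - <<'E'
from h import *
np.set_printoptions(precision=4,suppress=True)
c3,c4=[cam('wrist',np.load(n+'.npy')) for n in ('w3','w4')]
a=tri(c3,(333,47.6),c4,(332,107.2)); b=tri(c3,(324.8,112.2),c4,(324.6,164.6)); e=a-b
print(a,b,'mid',(a+b)/2,'len',np.linalg.norm(e),'yaw',np.arctan2(e[1],e[0]))
for z in (.092,):
  for c,p,q in ((c3,(333,47.6),(324.8,112.2)),(c4,(332,107.2),(324.6,164.6))):
    a,b=ray(c,p,z),ray(c,q,z);e=a-b;print('ray',(a+b)/2,np.linalg.norm(e),np.arctan2(e[1],e[0]))
E
python3 go.py 0.5700 0.2710 0.1 1.22
```

```text
[0.5822 0.2916 0.0872] [0.5671 0.2507 0.087 ] mid [0.5747 0.2712 0.0871] len 0.043582453039872744 yaw 1.2185114505894055
ray [0.5745 0.2708 0.092 ] 0.04265400275020288 1.2160682395128817
ray [0.5747 0.2717 0.092 ] 0.042584286141028514 1.2206591712918613
t 12.1 d [0.0569 0.0005 0.0889] rot [-0.0003  0.0007  0.1244] q6 0.555
```

```bash
python3 go.py 0.5747 0.2710 0.13 1.2185
```

```text
t 12.1 d [0.0579 0.0051 0.0589] rot [-0.0003  0.0007  0.1259] q6 0.555
```

```bash
python3 steer.py '{"offsets": [[0.029,0.0025,0.02,0,0,0],[0.029,0.0025,0.02,0,0,0],[0,0,0.0189,0,0,0.1259],[0,0,0,0,0,0],[0,0,0,0,0,0],[0,0,0,0,0,0]]}'
python3 go.py 0.5747 0.2710 0.094 1.2185
```

```text
t: 12.7
ee_pos: [0.5755, 0.2718, 0.1315]
orientation: [3.14, -0.001, 1.22]
ft_force: [-0.3, 0.4, -0.5]
gripper_width: 0.06
finger_force: 0.0
t 12.7 d [-0.001  -0.0006  0.0375] rot [ 0.0012 -0.001   0.0019] q6 0.753
```

```bash
python3 steer.py '{"offsets": [[-0.001,-0.0006,0.015,0,0,0],[0,0,0.015,0,0,0],[0,0,0.005,0,0,0],[0,0,0,0,0,0],[0,0,0,0,0,0],[0,0,0,0,0,0]]}'
python3 steer.py '{"offsets": [[0,0,0.002,0,0,0],[0,0,0,0,0,0],[0,0,0,0,0,0],[0,0,0,0,0,0],[0,0,0,0,0,0],[0,0,0,0,0,0],[0,0,0,0,0,0],[0,0,0,0,0,0],[0,0,0,0,0,0]]}' 0.0 40
```

```text
t: 13.3
ee_pos: [0.5744, 0.2718, 0.0956]
orientation: [3.141, -0.001, 1.22]
ft_force: [-0.3, 0.6, 0.2]
gripper_width: 0.0601
finger_force: 0.0
t: 14.2
ee_pos: [0.5741, 0.2716, 0.0933]
orientation: [3.141, -0.0, 1.219]
ft_force: [-0.4, -0.2, 0.9]
gripper_width: 0.0138
finger_force: 40.0
```

```bash
python3 steer.py '{"offsets": [[0,0,-0.001,0,0,0.1154],[0,0,-0.001,0,0,0.1154],[0,0,-0.001,0,0,0.1154],[0,0,-0.001,0,0,0.1154],[0,0,-0.001,0,0,0.1154]]}'
python3 steer.py '{"offsets": [[0,0,-0.001,0,0,0.1154],[0,0,-0.001,0,0,0.1154],[0,0,-0.001,0,0,0.1154],[0,0,-0.001,0,0,0.1154],[0,0,-0.001,0,0,0.1154],[0,0,0,0,0,0],[0,0,0,0,0,0],[0,0,0,0,0,0]]}'
```

```text
t: 14.7
ee_pos: [0.5739, 0.2709, 0.0978]
orientation: [3.141, 0.001, 0.638]
ft_force: [0.5, -1.8, -1.7]
gripper_width: 0.0131
finger_force: 40.1
t: 15.5
ee_pos: [0.5732, 0.2703, 0.1022]
orientation: [3.14, 0.002, 0.065]
ft_force: [-0.9, -5.5, -2.2]
gripper_width: 0.0139
finger_force: 40.5
```

```bash
python3 steer.py '{"offsets": [[0,0,0,0,0,0],[0,0,0,0,0,0],[0,0,0,0,0,0],[0,0,0,0,0,0]]}' 0.05
python3 steer.py '{"offsets": [[0,0,-0.02,0,0,0],[0,0,-0.03,0,0,0],[0,0,-0.04,0,0,-0.128],[0,0,0,0,0,-0.128],[0,0,0,0,0,-0.128],[0,0,0,0,0,-0.128],[0,0,0,0,0,-0.128],[0,0,0,0,0,-0.128],[0,0,0,0,0,-0.128],[0,0,0,0,0,-0.128]]}' 0.0 20
python3 steer.py '{"offsets": [[0,0,0,0,0,-0.128],[0,0,0,0,0,-0.128],[0,0,0,0,0,0],[0,0,0,0,0,0]]}'
python3 go.py 0.5294 0.0961 0.19 1.345
```

```text
t: 15.9
ee_pos: [0.5742, 0.272, 0.1035]
orientation: [-3.141, -0.001, 0.066]
ft_force: [-0.3, -0.1, -0.7]
gripper_width: 0.0438
finger_force: 0.0
t: 16.9
ee_pos: [0.574, 0.2719, 0.1934]
orientation: [3.141, -0.0, 1.095]
ft_force: [-0.5, 0.6, 0.5]
gripper_width: 0.0004
finger_force: 0.0
t: 17.3
ee_pos: [0.574, 0.2718, 0.1933]
orientation: [3.141, -0.0, 1.343]
ft_force: [1.0, -0.3, -0.2]
gripper_width: 0.0002
finger_force: 0.0
t 17.3 d [-0.1812 -0.0037  0.0033] rot [ 0.0002 -0.0002 -0.0024] q6 0.631
```

```bash
python3 steer.py '{"offsets": [[-0.0453,-0.0009,0,0,0,0],[-0.0453,-0.0009,0,0,0,0],[-0.0453,-0.0009,0,0,0,0],[-0.0453,-0.001,0,0,0,0],[0,0,0,0,0,0],[0,0,0,0,0,0],[0,0,0,0,0,0],[0,0,0,0,0,0]]}'
python3 bub.py w5 0.103; python3 - <<'E'
import cv2
i=cv2.imread('pics/w5.png'); print(i[90:260:2,321].tolist())
E
```

```text
t: 18.1
ee_pos: [0.5304, 0.097, 0.1933]
orientation: [3.141, -0.0, 1.346]
ft_force: [0.1, 0.6, 0.1]
gripper_width: 0.0001
finger_force: 0.0
bubble px [320.0914 130.3763] areas [248.0] lines px [array([320.327 , 163.6604])]
[[151, 175, 190], [89, 108, 114], [30, 78, 65], [21, 76, 60], [22, 71, 59], [27, 79, 63], [30, 77, 63], [24, 76, 59], [32, 110, 87], [28, 103, 80], [33, 102, 84], [32, 105, 84], [38, 105, 86], [21, 102, 79], [71, 117, 109], [141, 169, 187], [153, 181, 191], [150, 178, 188], [140, 167, 188], [141, 169, 185], [137, 163, 183], [139, 166, 186], [138, 165, 185], [140, 164, 185], [133, 160, 178], [113, 134, 151], [97, 113, 127], [25, 74, 61], [23, 71, 58], [21, 84, 65], [31, 105, 85], [21, 101, 79], [28, 102, 80], [33, 104, 83], [26, 102, 81], [21, 102, 79], [15, 87, 68], [25, 27, 24], [24, 106, 81], [22, 104, 82], [33, 102, 80], [24, 101, 78], [23, 103, 81], [27, 101, 81], [11, 97, 75], [32, 104, 83], [20, 101, 77], [26, 101, 81], [21, 99, 79], [28, 102, 81], [28, 102, 81], [17, 98, 79], [71, 115, 111], [129, 151, 164], [152, 174, 188], [147, 172, 188], [150, 171, 189], [148, 171, 189], [150, 173, 190], [149, 171, 189], [148, 170, 185], [149, 171, 189], [150, 171, 188], [147, 170, 188], [147, 172, 187], [148, 170, 188], [145, 170, 187], [146, 171, 185], [150, 172, 191], [149, 172, 188], [146, 171, 187], [145, 170, 187], [150, 170, 189], [146, 169, 187], [152, 176, 192], [114, 131, 142], [93, 107, 117], [90, 105, 114], [95, 106, 117], [94, 107, 117], [97, 112, 120], [92, 107, 117], [94, 106, 115], [95, 107, 116], [92, 104, 114]]
```

The bubble (row 130) now reads about +12 mm to the foot end, against the line at row 164 and the vial ends at rows 93 and 194. That is what it should read unpressed, so I'll press now.

```bash
python3 steer.py '{"offsets": [[0,0,0.03,0,0,0],[0,0,0.02,0,0,0],[0,0,0.007,0,0,0],[0,0,0,0,0,0],[0,0,0,0,0,0],[0,0,0,0,0,0]]}'
for i in 1; do python3 steer.py '{"offsets": [[0,0,0.002,0,0,0],[0,0,0,0,0,0],[0,0,0,0,0,0]]}'; done
python3 steer.py '{"offsets": [[0,0,0.002,0,0,0],[0,0,0,0,0,0],[0,0,0,0,0,0]]}'
python3 steer.py '{"offsets": [[0,0,0.002,0,0,0],[0,0,0,0,0,0],[0,0,0,0,0,0]]}'
```

```text
t: 18.75
ee_pos: [0.531, 0.0962, 0.1376]
orientation: [3.139, -0.001, 1.346]
ft_force: [0.2, -0.0, 0.4]
gripper_width: 0.0002
finger_force: 0.0
t: 19.05
ee_pos: [0.5301, 0.0958, 0.1345]
orientation: [3.141, -0.0, 1.345]
ft_force: [0.0, -0.0, 0.6]
gripper_width: 0.0004
finger_force: 0.0
t: 19.35
ee_pos: [0.5298, 0.0958, 0.132]
orientation: [-3.141, 0.0, 1.345]
ft_force: [0.4, -0.9, 0.9]
gripper_width: 0.0002
finger_force: 0.0
t: 19.65
ee_pos: [0.5298, 0.0958, 0.1301]
orientation: [-3.141, 0.0, 1.345]
ft_force: [0.2, -0.5, -0.4]
gripper_width: 0.0009
finger_force: 0.0
```

```bash
python3 steer.py '{"offsets": [[0,0,0.002,0,0,0],[0,0,0,0,0,0],[0,0,0,0,0,0]]}'
python3 steer.py '{"offsets": [[0,0,0.001,0,0,0],[0,0,0,0,0,0],[0,0,0,0,0,0]]}'
python3 steer.py '{"offsets": [[0,0,0.001,0,0,0],[0,0,0,0,0,0],[0,0,0,0,0,0]]}'
python3 steer.py '{"offsets": [[0,0,0.001,0,0,0],[0,0,0,0,0,0],[0,0,0,0,0,0]]}'
```

```text
t: 19.95
ee_pos: [0.5301, 0.0958, 0.1284]
orientation: [3.141, -0.0, 1.345]
ft_force: [-0.1, -0.1, 1.6]
gripper_width: 0.0005
finger_force: 0.6
t: 20.25
ee_pos: [0.5303, 0.0961, 0.1276]
orientation: [3.141, -0.001, 1.345]
ft_force: [0.1, 0.8, 2.8]
gripper_width: 0.0006
finger_force: 1.6
t: 20.55
ee_pos: [0.5304, 0.0962, 0.1266]
orientation: [3.141, -0.001, 1.345]
ft_force: [-0.1, 3.3, 4.2]
gripper_width: 0.0009
finger_force: 2.2
t: 20.85
ee_pos: [0.5304, 0.0961, 0.1256]
orientation: [3.141, -0.001, 1.345]
ft_force: [0.9, 3.2, 5.5]
gripper_width: 0.0007
finger_force: 2.6
```

```bash
python3 steer.py '{"offsets": [[0,0,0.0007,0,0,0],[0,0,0,0,0,0],[0,0,0,0,0,0]]}'
python3 steer.py '{"offsets": [[0,0,0.0007,0,0,0],[0,0,0,0,0,0],[0,0,0,0,0,0]]}'
python3 bub.py w6 0.099
```

```text
t: 21.15
ee_pos: [0.5305, 0.0963, 0.1251]
orientation: [3.141, -0.001, 1.345]
ft_force: [-0.6, 4.2, 7.3]
gripper_width: 0.0005
finger_force: 3.0
t: 21.45
ee_pos: [0.5306, 0.0965, 0.1247]
orientation: [3.14, -0.002, 1.345]
ft_force: [0.1, 5.5, 7.7]
gripper_width: 0.0005
finger_force: 3.6
bubble px [319.4862 158.0832] areas [483.0] lines px [array([318.3796, 134.1019]), array([318.4976, 182.128 ])]
line gap 0.024986946936197987 bubble 0.0003581056089989717 yaw 1.343770616393625 level origin [0.5323 0.1112 0.099 ]
```

```bash
python3 steer.py '{"offsets": [[0,0,0,0,0,0],[0,0,0,0,0,0],[0,0,0,0,0,0],[0,0,0,0,0,0],[0,0,0,0,0,0],[0,0,0,0,0,0],[0,0,0,0,0,0],[0,0,0,0,0,0],[0,0,0,0,0,0],[0,0,0,0,0,0]]}'
python3 bub.py w7 0.099
python3 steer.py '{"offsets": [[-0.0004,0,0.0007,0,0,0],[0,0,0,0,0,0],[0,0,0,0,0,0],[0,0,0,0,0,0],[0,0,0,0,0,0],[0,0,0,0,0,0],[0,0,0,0,0,0],[0,0,0,0,0,0],[0,0,0,0,0,0],[0,0,0,0,0,0]]}'
python3 steer.py '{"offsets": [[0,0,0,0,0,0],[0,0,0,0,0,0],[0,0,0,0,0,0],[0,0,0,0,0,0],[0,0,0,0,0,0],[0,0,0,0,0,0]]}'
python3 bub.py w8 0.099
```

```text
t: 22.5
ee_pos: [0.5306, 0.0965, 0.1247]
orientation: [3.14, -0.002, 1.345]
ft_force: [0.7, 5.1, 7.3]
gripper_width: 0.0005
finger_force: 3.6
bubble px [319.4974 161.5283] areas [474.5] lines px [array([318.7612, 134.0898]), array([318.6211, 182.1175])]
line gap 0.024990958837567155 bubble -0.0015165142938530125 yaw 1.3387031707228474 level origin [0.5322 0.1112 0.099 ]
t: 23.55
ee_pos: [0.5308, 0.0964, 0.1245]
orientation: [3.14, -0.002, 1.345]
ft_force: [-0.8, 6.3, 9.1]
gripper_width: 0.0004
finger_force: 4.7
t: 24.15
ee_pos: [0.5308, 0.0965, 0.1245]
orientation: [3.14, -0.002, 1.345]
ft_force: [-0.4, 6.3, 8.6]
gripper_width: 0.0005
finger_force: 4.7
bubble px [319.5795 162.5875] areas [478.0] lines px [array([318.4036, 134.1293]), array([318.4977, 182.2032])]
line gap 0.024989278866297846 bubble -0.002060489244562698 yaw 1.3431009964166696 level origin [0.5325 0.1112 0.099 ]
```

```bash
python3 steer.py '{"offsets": [[0.001,0,0,0,0,0],[0,0,0,0,0,0],[0,0,0,0,0,0],[0,0,0,0,0,0],[0,0,0,0,0,0],[0,0,0,0,0,0],[0,0,0,0,0,0],[0,0,0,0,0,0],[0,0,0,0,0,0],[0,0,0,0,0,0]]}'
python3 steer.py '{"offsets": [[0,0,0,0,0,0],[0,0,0,0,0,0],[0,0,0,0,0,0],[0,0,0,0,0,0],[0,0,0,0,0,0],[0,0,0,0,0,0],[0,0,0,0,0,0],[0,0,0,0,0,0],[0,0,0,0,0,0],[0,0,0,0,0,0]]}'
python3 bub.py w9 0.099
```

```text
t: 25.2
ee_pos: [0.5308, 0.0967, 0.1244]
orientation: [3.14, -0.001, 1.345]
ft_force: [-0.5, 4.0, 9.7]
gripper_width: 0.0008
finger_force: 4.7
t: 26.2
ee_pos: [0.5308, 0.0967, 0.1244]
orientation: [3.14, -0.001, 1.345]
ft_force: [-0.9, 3.5, 9.1]
gripper_width: 0.0005
finger_force: 4.7
bubble px [319.5834 163.7296] areas [476.5] lines px [array([318.873, 182.288]), array([318.9448, 134.0719])]
line gap 0.025026719556210622 bubble -0.0026646082342836218 yaw 1.3404639950890769 level origin [0.5326 0.1114 0.099 ]
```

View pics/w9.png

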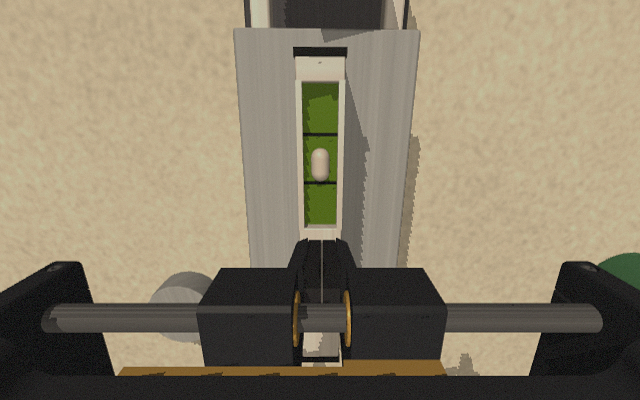

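The bubble at row 164 between the lines (134 and 182) reads about −2.7 mm pressed. That passes, but with little margin. There is time left, so I'll trim the foot by about 0.2 rad more clockwise.

```bash
python3 steer.py '{"offsets": [[0,0,-0.025,0,0,0],[0,0,-0.045,0,0,0],[0.045,0.001,0,0,0,0.1],[0.045,-0.003,0,0,0,0.14],[0.045,-0.01,0,0,0,0.14],[0.045,-0.02,0,0,0,0.14],[0,0,0,0,0,0.14],[0,0,0,0,0,0.14],[0,0,0,0,0,0.14],[0,0,0,0,0,0.14]]}' 0.05
python3 steer.py '{"offsets": [[0,0,0,0,0,0.14],[0,0,0,0,0,0.06],[0,0,0,0,0,0],[0,0,0,0,0,0]]}'
python3 go.py 0.5741 0.2718 0.104 0.065
```

```text
t: 27.25
ee_pos: [0.5721, 0.2758, 0.1913]
orientation: [3.14, 0.003, 0.26]
ft_force: [0.2, -0.4, 0.8]
gripper_width: 0.05
finger_force: 0.0
t: 27.65
ee_pos: [0.5725, 0.276, 0.192]
orientation: [3.14, 0.002, 0.067]
ft_force: [-0.1, -0.1, 0.5]
gripper_width: 0.05
finger_force: 0.0
t 27.65 d [0.0015 0.0042 0.088 ] rot [0.0014 0.0018 0.002 ] q6 1.915
```

```bash
python3 steer.py '{"offsets": [[0.0015,0.0042,0.02,0,0,0],[0,0,0.035,0,0,0],[0,0,0.02,0,0,0],[0,0,0.01,0,0,0],[0,0,0.0025,0,0,0],[0,0,0,0,0,0],[0,0,0,0,0,0]]}'
python3 steer.py '{"offsets": [[0,0,0,0,0,0],[0,0,0,0,0,0],[0,0,0,0,0,0],[0,0,0,0,0,0],[0,0,0,0,0,0],[0,0,0,0,0,0],[0,0,0,0,0,0]]}' 0.0 40
```

```text
t: 28.35
ee_pos: [0.5759, 0.273, 0.1071]
orientation: [-3.141, -0.002, 0.066]
ft_force: [-0.6, -0.1, 1.1]
gripper_width: 0.0499
finger_force: 0.0
t: 29.05
ee_pos: [0.5738, 0.2703, 0.1046]
orientation: [3.138, 0.003, 0.065]
ft_force: [-0.7, -7.0, -0.1]
gripper_width: 0.0137
finger_force: 39.9
```

```bash
python3 steer.py '{"offsets": [[0,0,-0.0009,0,0,0.1],[0,0,-0.0009,0,0,0.1],[0,0,0,0,0,0],[0,0,0,0,0,0],[0,0,0,0,0,0]]}'
python3 steer.py '{"offsets": [[0,0,0,0,0,0],[0,0,0,0,0,0],[0,0,0,0,0,0],[0,0,0,0,0,0]]}' 0.05
python3 steer.py '{"offsets": [[0,0,-0.025,0,0,0],[0,0,-0.03,0,0,0],[0,0,-0.03,0,0,-0.14],[0,0,0,0,0,-0.14],[0,0,0,0,0,-0.14],[0,0,0,0,0,-0.14],[0,0,0,0,0,-0.14],[0,0,0,0,0,-0.14],[0,0,0,0,0,-0.14],[0,0,0,0,0,-0.14]]}' 0.0 20
python3 steer.py '{"offsets": [[0,0,0,0,0,-0.14],[0,0,0,0,0,-0.14],[0,0,0,0,0,-0.08],[0,0,0,0,0,0],[0,0,0,0,0,0]]}'
python3 go.py 0.5300 0.0967 0.1365 1.345
```

```text
t: 29.55
ee_pos: [0.5737, 0.2699, 0.1061]
orientation: [3.137, 0.003, -0.135]
ft_force: [-0.1, -8.3, -0.5]
gripper_width: 0.0134
finger_force: 40.2
t: 29.95
ee_pos: [0.575, 0.273, 0.1076]
orientation: [-3.141, -0.0, -0.134]
ft_force: [1.0, -0.2, 0.4]
gripper_width: 0.0433
finger_force: 0.0
t: 30.95
ee_pos: [0.5748, 0.273, 0.1926]
orientation: [3.141, -0.0, 0.992]
ft_force: [-0.3, -0.1, 0.6]
gripper_width: 0.0004
finger_force: 0.0
t: 31.45
ee_pos: [0.5748, 0.2729, 0.1925]
orientation: [3.141, -0.0, 1.344]
ft_force: [0.3, 0.5, -0.3]
gripper_width: 0.0006
finger_force: 0.0
t 31.45 d [-0.1817 -0.004   0.056 ] rot [ 0.0001 -0.0002 -0.0013] q6 0.631
```

```bash
python3 steer.py '{"offsets": [[-0.045,-0.001,0,0,0,0],[-0.045,-0.001,0,0,0,0],[-0.045,-0.001,0,0,0,0],[-0.0445,-0.001,0,0,0,0],[0,0,0.03,0,0,0],[0,0,0.02,0,0,0],[0,0,0.006,0,0,0],[0,0,0,0,0,0],[0,0,0,0,0,0],[0,0,0,0,0,0]]}'
python3 steer.py '{"offsets": [[0,0,0.003,0,0,0],[0,0,0.002,0,0,0],[0,0,0.001,0,0,0],[0,0,0,0,0,0],[0,0,0,0,0,0],[0,0,0,0,0,0]]}'
python3 steer.py '{"offsets": [[0.0005,0,0.001,0,0,0],[0,0,0.001,0,0,0],[0,0,0,0,0,0],[0,0,0,0,0,0],[0,0,0,0,0,0]]}'
```

```text
t: 32.45
ee_pos: [0.5319, 0.0991, 0.1377]
orientation: [3.139, -0.001, 1.346]
ft_force: [-0.1, -0.5, 0.7]
gripper_width: 0.0006
finger_force: 0.0
t: 33.05
ee_pos: [0.5308, 0.0986, 0.1304]
orientation: [3.142, -0.0, 1.345]
ft_force: [-0.1, -0.1, -0.5]
gripper_width: 0.0002
finger_force: 0.0
t: 33.55
ee_pos: [0.5312, 0.0992, 0.1288]
orientation: [3.141, -0.001, 1.345]
ft_force: [0.6, 1.5, 1.7]
gripper_width: 0.0003
finger_force: 1.4
```

Contact is at about z = 0.129. Now I'll press down in small steps.

```bash
python3 steer.py '{"offsets": [[0.0003,0,0.001,0,0,0],[0.0003,0,0.001,0,0,0],[0.0003,0,0.001,0,0,0],[0,0,0,0,0,0],[0,0,0,0,0,0]]}'
python3 steer.py '{"offsets": [[0.0003,0,0.001,0,0,0],[0.0003,0,0.001,0,0,0],[0,0,0,0,0,0],[0,0,0,0,0,0]]}'
python3 steer.py '{"offsets": [[0.0005,0,0.001,0,0,0],[0,0,0,0,0,0],[0,0,0,0,0,0],[0,0,0,0,0,0]]}'
```

```text
t: 34.05
ee_pos: [0.5316, 0.1004, 0.1258]
orientation: [3.141, -0.001, 1.345]
ft_force: [-0.3, 3.7, 4.9]
gripper_width: 0.0003
finger_force: 2.5
t: 34.45
ee_pos: [0.532, 0.1009, 0.1248]
orientation: [3.14, -0.001, 1.345]
ft_force: [-2.1, 3.1, 9.9]
gripper_width: 0.0004
finger_force: 5.1
t: 34.85
ee_pos: [0.5323, 0.1011, 0.1244]
orientation: [3.14, -0.001, 1.345]
ft_force: [-2.8, 1.1, 13.2]
gripper_width: 0.0003
finger_force: 6.6
```

```bash
python3 steer.py '{"offsets": [[0,0,0,0,0,0],[0,0,0,0,0,0],[0,0,0,0,0,0],[0,0,0,0,0,0],[0,0,0,0,0,0],[0,0,0,0,0,0],[0,0,0,0,0,0],[0,0,0,0,0,0],[0,0,0,0,0,0],[0,0,0,0,0,0]]}'
python3 steer.py '{"offsets": [[0,0,0,0,0,0],[0,0,0,0,0,0],[0,0,0,0,0,0],[0,0,0,0,0,0],[0,0,0,0,0,0],[0,0,0,0,0,0],[0,0,0,0,0,0],[0,0,0,0,0,0],[0,0,0,0,0,0],[0,0,0,0,0,0]]}'
python3 bub.py w10 0.099
```

```text
t: 35.85
ee_pos: [0.5323, 0.1011, 0.1244]
orientation: [3.14, -0.001, 1.345]
ft_force: [-2.2, 1.7, 14.6]
gripper_width: 0.0006
finger_force: 6.6
t: 36.85
ee_pos: [0.5323, 0.1011, 0.1244]
orientation: [3.14, -0.001, 1.345]
ft_force: [-3.0, 1.7, 15.0]
gripper_width: 0.0008
finger_force: 6.6
bubble px [319.167  172.0206] areas [461.0] lines px [array([317.2199, 143.4861]), array([319.1522, 191.0105])]
line gap 0.025183275917520415 bubble -0.0022970595871693368 yaw 1.3813006555048235 level origin [0.5343 0.111  0.099 ]
```

```bash
python3 steer.py '{"offsets": [[0,0,-0.001,0,0,0],[0,0,0,0,0,0],[0,0,0,0,0,0],[0,0,0,0,0,0],[0,0,0,0,0,0],[0,0,0,0,0,0],[0,0,0,0,0,0],[0,0,0,0,0,0],[0,0,0,0,0,0],[0,0,0,0,0,0]]}'
python3 steer.py '{"offsets": [[0,0,0,0,0,0],[0,0,0,0,0,0],[0,0,0,0,0,0],[0,0,0,0,0,0],[0,0,0,0,0,0],[0,0,0,0,0,0],[0,0,0,0,0,0],[0,0,0,0,0,0],[0,0,0,0,0,0],[0,0,0,0,0,0]]}'
python3 bub.py w11 0.099
python3 - <<'E'
from h import *
im=np.ascontiguousarray(snap('top','top11')[:,:,::-1]); h=cv2.cvtColor(im,cv2.COLOR_BGR2HSV)
g=((h[...,0]>33)&(h[...,0]<75)&(h[...,1]>110)).astype(np.uint8)
b=blobs(g,(190,180,330,280),6); print([(cen(x),cv2.contourArea(x)) for x in b])
E
```

```text
t: 37.9
ee_pos: [0.532, 0.101, 0.1247]
orientation: [3.14, -0.0, 1.345]
ft_force: [-2.0, 1.9, 10.4]
gripper_width: 0.0004
finger_force: 5.1
t: 38.9
ee_pos: [0.532, 0.101, 0.1247]
orientation: [3.14, -0.0, 1.345]
ft_force: [-2.6, 1.8, 10.1]
gripper_width: 0.0006
finger_force: 5.1
bubble px [319.1078 169.8911] areas [459.0] lines px [array([316.7886, 143.4403]), array([319.1303, 191.0125])]
line gap 0.0252736323650614 bubble -0.0011420227219680306 yaw 1.3895252613754576 level origin [0.5342 0.1107 0.099 ]
[]
```

The plate is on its stops: stiffness is now about 15 N/mm, against roughly 1.5 N/mm on the spring. The push is 10 N and the settled bubble reads −1.1 mm, so I'm handing in.

```bash
python3 -c "
from plant import env
print(env.close_job())"
```

```text
the job is handed in; nothing more can be done
None
```

I handed the job in at about 39 s with the fingers pressing the level down at about 10 N, the plate on its stops judging by the stiffness, and the bubble at about −1.1 mm; the jar, tin and tester were not touched, and no verdict came back.

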